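Set up a plywood strip for a dead-weight bending test

TASK

Set up the bending test on the aluminium jig plate: first stand the two steel supports in the outlines marked on the plate, the square-topped one in the outline nearer the wooden specimen box and the round-topped one in the other. Then slide the box's lid fully open and leave it open, lift out the plywood strip and lay it across both supports, centred over the plate and in line with it. Finally stand the larger of the two steel weights upright on the middle of the strip, and leave the smaller weight standing where it is.

Things in the scene. Friction and masses are not known exactly. Their poses are not given: they have to be found in the camera images.
- plate: Fixed bare aluminium jig plate, 90 (x) x 210 (y) x 8 mm thick. Origin: centre of its underside, on the bench. On top two thin black printed outlines, 64 (x) x 28 (y) mm, centred at x = 0, y = +45 and -45 mm, and a thin line across it at y = 0. In each outline a support stands with its long axis along the plate's x.
- box: Fixed wooden box left or right of the plate, 150 (x) x 128 (y) x 48 mm high, walls and floor 6 mm; origin: centre of underside. Inside 116 mm wide, 109 between the groove lips on top. Two bearers across it at x = +-45 mm, 6 mm wide, top 20 mm above the bench, end stops to 25 mm, hold the strip; between them fingers can reach the floor. The lid slides out over the lower (36 mm) -x wall.
- lid (a joint): How far the box's lid is open, m: 0 shut, 0.14 fully open (end stop); starts 0.035 to 0.055 open. It slides along the box's -x (towards the robot) with about 1 N of friction and stays where left. Light wooden board 140 x 115 x 6 mm, top 43 mm above the bench; guided in its grooves, it cannot be lifted off.
- lid_grip (a point): Point on the lid's grip ridge, at 57 mm above the bench: an upright wooden bar 14 (box x) x 50 (box y) mm, from the lid's top (43 mm) up to 69 mm above the bench. It moves with the lid; its axes are those of the box.
- strip: Plywood test strip, 130 (its x) x 34 (its y) x 9 mm thick, lying flat on the bearers in the box, long axis along the box's x, its underside 20 mm above the bench; partly under the lid at the start. Origin: centre of its underside. 40 g.
- square_support: Loose steel block with a flat, square-edged top with two black 8 mm screw holes: 60 (its x, long) x 24 (its y) x 40 mm high, standing on the bench. Origin: centre of its underside. About 0.4 kg. Its two sides (facing its y) are flat and upright over the full height.
- round_support: Loose steel block with a half-round top (a ridge of 12 mm radius along its x): 60 (its x, long) x 24 (its y) x 40 mm high at the crown, standing on the bench. Origin: centre of its underside. About 0.4 kg. Its two sides (facing its y) are flat and upright up to 28 mm.
- big_weight: The larger steel weight: upright cylinder 36 mm in diameter and 46 mm high, with a 22 mm wide knob on top up to 60 mm. Origin: centre of its underside. About 0.4 kg.
- small_weight: The smaller steel weight: upright cylinder 22 mm in diameter and 28 mm high, with a 14 mm wide knob on top up to 42 mm. Origin: centre of its underside. Not needed: stays where it stands. About 0.1 kg.
There are look-alikes about, which are no part of the job. Several things have the shape of the strip; the one meant has the colours described above.

How it is judged:
On the way, in this order (a step that is already met when the one before it is completed fails the run):
1. both supports stand in their outlines, the square-topped one nearer the box (height (world z) of square_support between 0.004 and 0.012 m and angle between each of square_support, round_support's own z axis and vertical below 0.06 rad and angle between the x axis of each of square_support, round_support and the x axis of plate, either way round below 0.2 rad and linear speed of each of square_support, round_support below 0.02 m/s and angular speed of each of square_support, round_support below 0.2 rad/s and height (world z) of round_support between 0.004 and 0.012 m and ((y of box in the frame of plate above 0 m and x of square_support in the frame of plate between -0.012 and 0.012 m and y of square_support in the frame of plate between 0.035 and 0.055 m and x of round_support in the frame of plate between -0.012 and 0.012 m and y of round_support in the frame of plate between -0.055 and -0.035 m) or (y of box in the frame of plate below 0 m and x of square_support in the frame of plate between -0.012 and 0.012 m and y of square_support in the frame of plate between -0.055 and -0.035 m and x of round_support in the frame of plate between -0.012 and 0.012 m and y of round_support in the frame of plate between 0.035 and 0.055 m))), for 0.2 s.
2. the lid is slid fully open (value of joint lid above 0.125 m), for 0.2 s.
3. the strip lies centred across both supports (all of step 1 and x of strip in the frame of plate between -0.012 and 0.012 m and y of strip in the frame of plate between -0.01 and 0.01 m and height (world z) of strip between 0.044 and 0.052 m and angle between strip's own z axis and vertical below 0.06 rad and angle between the x axis of strip and the y axis of plate, either way round below 0.15 rad and linear speed of strip below 0.02 m/s and angular speed of strip below 0.2 rad/s), for 0.2 s.
4. the larger weight stands on the middle of the strip (all of step 3 and horizontal distance between big_weight and strip below 0.012 m and height (world z) of big_weight between 0.052 and 0.062 m and angle between big_weight's own z axis and vertical below 0.06 rad and linear speed of big_weight below 0.02 m/s and angular speed of big_weight below 0.2 rad/s), for 0.2 s.
At the end, for the whole second after the job is handed in: Supports upright in their outlines (12 mm across, 10 mm along the plate, 0.2 rad), the square-topped one nearer the box; strip level on both (12 mm across, 10 mm along, 0.15 rad); larger weight upright on it within 12 mm of its middle; lid open over 125 mm; all at rest (all of step 4 and value of joint lid above 0.125 m); the robot touches nothing.
It fails at once if the smaller weight is moved by more than 25 mm or knocked over (distance of small_weight from where it was at the start of the episode above 0.025 m or angle between small_weight's own z axis and vertical above 0.5 rad).
It also fails if it takes over 120 s, if anything falls off the work surface, if the arm or the gripper's body presses on something with over 40 N, if the wrist force passes 120 N, or if a joint passes its speed limit or range.

ROBOT

A 7-joint arm with a two-finger parallel gripper is mounted at the origin on the work surface. World frame = base frame: x ahead of the robot, y to its left, z up, the work surface at z = 0. Lengths are in m, angles in rad, forces in N, time in s.
With the tool pointing down it reaches from about 0.4 to 0.85 m from the base axis. Payload 10.4 kg.
Tool frame: the origin (TCP) lies midway between the tips of the shut fingers; the grasp point (between the pads) lies 19 mm behind it; z points along the fingers, y is the line along which they close (so a half turn about z gives the same grasp; the last joint's range is limited). The gripper opens to 87 mm and grips with 3 to 60 N. Pads are 19 mm wide; open, the fingers measure 117 mm over their backs; the gripper's body (75 mm by 190 mm) begins 51 mm behind the grasp point.
Start: joints at [1.251, 0.332, -0.065, 1.46, 0.022, 1.35, -0.088], TCP at [0.183, -0.598, 0.223] pointing down, gripper open.
Joint ranges: [-2.6, 2.6], [-0.5, 2.12], [-1.47, 1.34], [0.16, 2.42], [-1.27, 4.41], [0.06, 2.06], [-2.6, 2.6]. Speed limits (rad/s): [2.22, 2.22, 2.79, 2.79, 3.14, 3.14, 3.14].

INTERFACE

Orientations are given as a unit quaternion [x, y, z, w].
In Python, from bench import r gives the robot as it stands.
- The arm moves only by the tool arm_command, never from a script. Its argument "moves" is one flat list of numbers, 4 for each row, row after row: the shift along the tool's x, y, z in cm, then the turn about the tool's z in degrees. A call has 1 to 12 rows; each row shifts and turns the commanded pose from where the row before left it, along the tool's axes as they then stand; what a row does not reach is not made up. A row lasts 1/12 s, in which the tool goes at most 41.7 mm and 7.16 degrees, less where a joint would pass 70% of its speed; a pose out of reach is approached as far as the arm can. A call with a gripper value outside its range is refused whole. "fingers" is the opening in per cent of the stroke, from 0 (shut) to 100 (fully open), set as the call begins (left out, the last holds). The fingers move at their own pace and stop on an object; "squeeze" is the grip in N (left out, the last holds). Time passes only in rows, so rows that do not move let the fingers close. It gives the time, the measured TCP pose, the force, the opening and the grip force at its end, in the units of the state.
- r.read_state(): the state, without advancing time (a new reading comes with each control period).
- r.camera(name): name is "side" or "top"; returns the picture (400x640x3 uint8, red, green, blue); there is no depth.
- r.camera_info(name): a dict with "fx", "fy", "cx", "cy" (pixels), "k1" (the pictures are not rectified: a ray, as slopes to the right and down, at radius r is drawn at 1 + k1 r^2 times it, then the intrinsics apply), "origin" and "attitude" of the camera in the world. Camera axes: x right, y up, looking along -z (the intrinsics and any distortion apply to the point x, -y, -z); pixel columns grow to the right and rows downward; lengths in m; the calibration is good to about 2 mm. A picture is of the moment at which its call begins. camera_info takes no time and is no camera call.
- r.close_job(): hands the job in; it is judged then, once.
The state is a dict: "time": time; "joint_positions": joint angles; "joint_vel": joint speeds; "joint_torque": joint torques, N m; "ee_pos": TCP position; "eef_rot": TCP orientation; "ft_force": force on the tool from outside, world axes, zero at the start; "torque": the same for the moment, N m; "width": finger opening in m; "grip_force": force on a finger pad.
Only numpy, scipy, OpenCV 4.12 (cv2) and the standard library are available. Lean on these libraries where they do the work, as an engineer would, in place of code of your own. Each camera call takes 0.05 s, during which the arm holds its last target. There are 200 camera calls.

## Working session

There is one attempt and no reset: what is moved stays moved. The work goes in short steps, Python scripts to look and compute and a tool call to move; the robot and the scene stay as the last step left them, time stands still between calls to the robot, and variables do not carry over. Pictures are saved under pics/ and viewed, at most 14 in all, crops included, and the job is handed in when it is done.

Besides the shell and the picture viewer there is one more tool, called after "Emit:" as a command line: name --argument value ..., lists and objects as JSON in quotes. arm_command: Moves the arm, as the interface text tells. Its arguments: {"type":"object","properties":{"moves":{"type":"array"},"fingers":{"type":"number"},"squeeze":{"type":"number"}},"required":["moves"]}

```bash
mkdir -p pics; ls; python3 - <<'E'
from bench import r
import cv2
for n in("top","side"):
    cv2.imwrite(f"pics/{n}0.png",r.camera(n)[:,:,::-1]); print(r.camera_info(n))
print(r.read_state())
E
```

```text
pics
{'fx': 402.62307959339455, 'fy': 402.62307959339455, 'cx': 320.5104608763449, 'cy': 195.75200027130106, 'k1': 0.0311172779370185, 'origin': array([ 0.3976622 , -0.07521113,  0.97635654]), 'attitude': array([ 0.05984065, -0.03847654, -0.69911477,  0.7114613 ])}
{'fx': 433.4291459862451, 'fy': 433.4291459862451, 'cx': 316.82441937640033, 'cy': 197.43105988181483, 'k1': -0.01387339661101186, 'origin': array([0.27881713, 0.64844182, 0.97064643]), 'attitude': array([-0.05088981,  0.33735688,  0.92841374, -0.14713428])}
{'time': 0.1, 'joint_positions': array([ 1.25138929,  0.3328148 , -0.06470368,  1.46082955,  0.02158855,
        1.349874  , -0.08849962]), 'joint_vel': array([-0.00012922, -0.00136926,  0.00025899, -0.00301986, -0.00015165,
       -0.00019679,  0.00122408]), 'joint_torque': array([ 2.64235219e-03, -6.24546862e+01,  2.54503376e-02, -3.90715563e+01,
       -6.13268930e-02,  3.65652528e-02,  6.39012342e-05]), 'ee_pos': array([ 0.18270117, -0.59735869,  0.22184294]), 'eef_rot': array([ 9.89006730e-01,  1.47869232e-01, -1.11234327e-04, -6.05297787e-04]), 'ft_force': array([-0.76727866,  0.06108266,  0.34420647]), 'torque': array([0.00202763, 0.03526169, 0.05151918]), 'grip_force': 0.0, 'width': 0.08683813702769957}
```

View pics/top0.png

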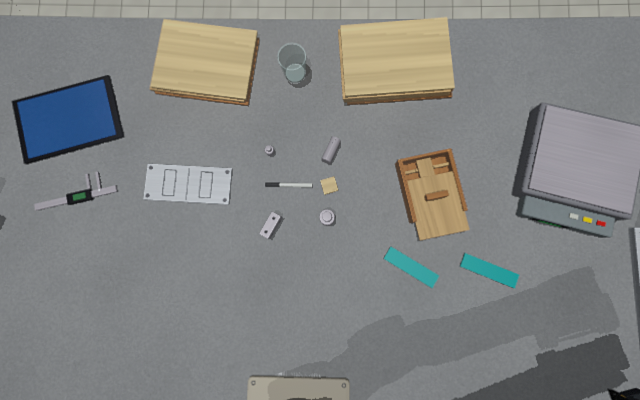

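View pics/side0.png

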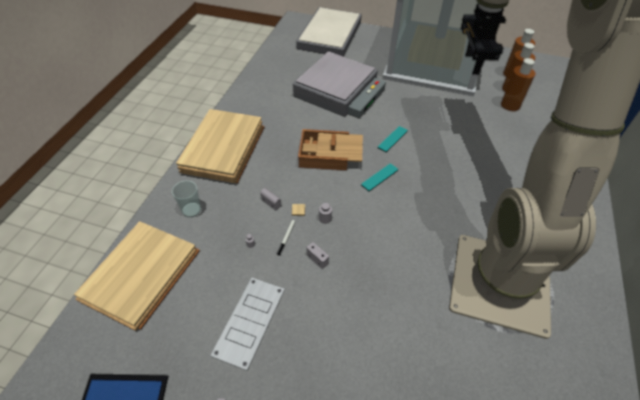

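The top picture shows the plate at about (188,184), the box at (432,190) with its lid partly open downwards, the square support at (270,225), the round one at (331,150), the big weight at (327,216) and the small one at (269,150). I'll zoom in next.

```bash
cat > h.py <<'E'
import numpy as np, cv2
from bench import r
from scipy.spatial.transform import Rotation as R
def und(n,p):
    c=r.camera_info(n); d=(np.array(p,float)-[c['cx'],c['cy']])/[c['fx'],c['fy']]
    u=d.copy()
    for _ in range(20): u=d/(1+c['k1']*(u**2).sum(-1,keepdims=True))
    return c,u
def px2w(n,p,z):
    c,u=und(n,np.atleast_2d(p)); v=R.from_quat(c['attitude']).apply(np.c_[u[:,0],-u[:,1],-np.ones(len(u))])
    o=c['origin']; z=np.broadcast_to(z,len(v)); return o+v*((z-o[2])/v[:,2])[:,None]
def w2px(n,P):
    c=r.camera_info(n); q=R.from_quat(c['attitude']).inv().apply(np.atleast_2d(P)-c['origin'])
    u=np.c_[q[:,0],-q[:,1]]/-q[:,2:]; u*=1+c['k1']*(u**2).sum(1,keepdims=True)
    return u*[c['fx'],c['fy']]+[c['cx'],c['cy']]
def rel(P,yaw):
    """yaw: wanted world direction (rad) of tool y axis line; prints shift (cm, tool axes) and turn (deg)"""
    s=r.read_state(); T=R.from_quat(s['eef_rot']); d=T.inv().apply(np.array(P)-s['ee_pos'])*100
    y=T.as_matrix()[:,1]; cur=np.arctan2(y[1],y[0]); t=-(np.degrees(yaw-cur)); t=(t+90)%180-90
    return d.round(2),t.round(1)
E
python3 - <<'E'
import cv2
i=cv2.imread("pics/top0.png")
f=lambda a,k,n:cv2.imwrite(n,cv2.resize(a,None,fx=k,fy=k,interpolation=cv2.INTER_CUBIC))
f(i[135:245,140:240],5,"pics/c1.png");f(i[130:245,250:350],5,"pics/c2.png");f(i[140:250,390:480],5,"pics/c3.png")
a=[cv2.imread(f"pics/c{k}.png") for k in(1,2,3)]
E
```

```text
(no output)
```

View pics/c1.png

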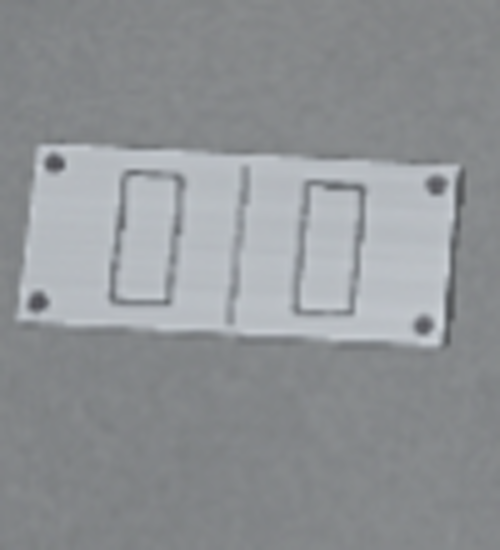

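View pics/c2.png

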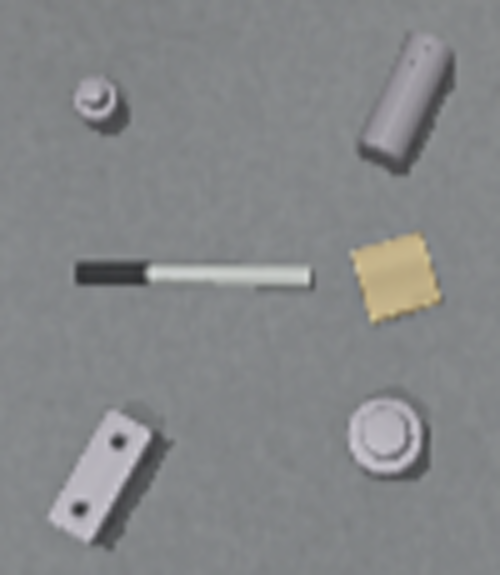

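View pics/c3.png

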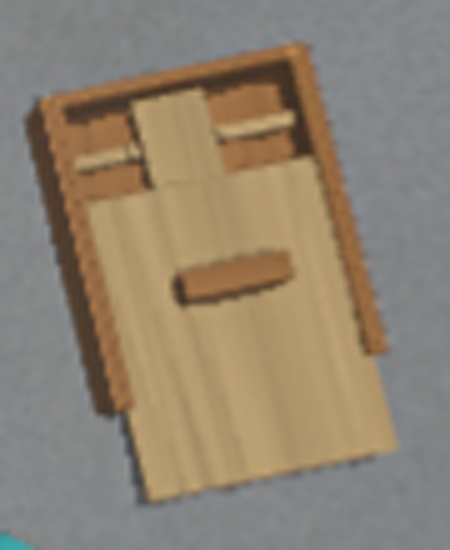

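The crops show the plate corners and outlines, both supports, the weights, the box with its lid and grip at crop (237,272), and the strip under the lid. Next I'll convert these to world positions.

```bash
cat > m.py <<'E'
from h import *
def W(o,pts,z): return px2w("top",np.array(o)+(np.array(pts)+.5)/5-.5,z)
c1,c2,c3=(140,135),(250,130),(390,140)
f=lambda P:np.c_[P*1000].round(1).tolist()
ang=lambda a,b:np.degrees(np.arctan2(*(b-a)[1::-1]))
p=W(c1,[(37,145),(461,166),(443,345),(17,320)],.008);print("plate",f(p.mean(0)[None]),ang(p[0],p[1]),ang(p[3],p[2]),ang(p[3],p[0]),np.linalg.norm(p[0]-p[1]),np.linalg.norm(p[0]-p[3]))
o=W(c1,[(124,172),(183,177),(169,303),(112,301)],.008).mean(0);o2=W(c1,[(307,181),(364,186),(352,313),(295,312)],.008).mean(0);print("outl",f(np.array([o,o2])),ang(o,o2),np.linalg.norm(o-o2))
s=W(c2,[(117,410),(153,436),(90,543),(50,518)],.04);print("sq",f(s.mean(0)[None]),ang(s[3],s[0]),ang(s[2],s[1]),np.linalg.norm(s[3]-s[0]))
s=W(c2,[(412,33),(452,48),(402,170),(360,150)],.034);print("rd",f(s.mean(0)[None]),ang(s[3],s[0]),ang(s[2],s[1]))
print("big",f(W(c2,[(385,431),(387,436),(96,93)],[.06,.046,.042])))
l=W(c3,[(148,503),(397,450),(312,157),(88,203)],.043);print("lid",f(l),f(l.mean(0)[None]),ang(l[0],l[3]),ang(l[1],l[2]),ang(l[1],l[0]))
b=W(c3,[(45,97),(303,43),(385,350),(130,408)],.048);print("box",f(b),ang(b[1],b[0]),ang(b[2],b[1]),np.linalg.norm(b[1]-b[0]))
print("grip",f(W(c3,[(235,270),(178,283),(293,258)],.069)))
print("strip",f(W(c3,[(132,101),(205,88),(219,163),(150,182)],.029)))
E
python3 m.py
```

```text
plate [[558.9, 282.8, 8.0]] -92.02975906943948 -92.47086633312844 -1.8990679623984301 0.21094975059856377 0.0874550807787525
outl [[561.0, 328.5, 8.0], [557.5, 238.3, 8.0]] -92.21088589315212 0.09030681860152948
sq [[458.1, 70.7, 40.0]] -30.00713082341528 -28.803740043264934 0.058842786720216075
rd [[641.6, -68.2, 34.0]] -22.47085948651682 -20.958666358721555
big [[479.8, -61.0, 60.0], [478.8, -61.7, 46.0], [641.2, 80.3, 42.0]]
lid [[429.1, -273.2, 43.0], [455.5, -385.9, 43.0], [591.2, -351.2, 43.0], [568.0, -247.5, 43.0]] [[511.0, -314.5, 43.0]] 10.481234352615289 14.331197588275431 103.17091868688699
box [[617.2, -227.1, 48.0], [644.4, -346.9, 48.0], [500.7, -380.3, 48.0], [472.0, -264.7, 48.0]] 102.77664233100154 13.099360315380853 0.12280187641926672
grip [[533.5, -308.1, 69.0], [527.2, -282.6, 69.0], [539.3, -334.0, 69.0]]
strip [[620.3, -271.4, 29.0], [627.0, -305.9, 29.0], [590.7, -311.9, 29.0], [581.1, -279.4, 29.0]]
```

```bash
cat >> h.py <<'E'
def yaw(): 
    y=R.from_quat(r.read_state()['eef_rot']).as_matrix()[:,1]; return np.degrees(np.arctan2(y[1],y[0]))
def plan(*wps,vmax=4.1,wmax=7.0,from_=None):
    """wps: (x,y,z in m, world yaw of tool y in deg). Rows with round numbers from the measured pose."""
    s=r.read_state(); p=s['ee_pos'].copy(); a=yaw(); rows=[]
    for *q,b in wps:
        q=np.array(q); n=int(np.ceil(max(np.linalg.norm(q-p)*100/vmax,abs(b-a)/wmax,1)))
        P0,a0=p.copy(),a
        for k in range(1,n+1):
            d=P0+(q-P0)*k/n-p; t=np.radians(a); Y=np.array([np.cos(t),np.sin(t),0]); Z=np.array([0,0,-1]); X=np.cross(Y,Z)
            v=np.round([d@X*100,d@Y*100,d@Z*100],1); w=np.round(-(a0+(b-a0)*k/n-a),1)
            p=p+(v[0]*X+v[1]*Y+v[2]*Z)/100; a-=w; rows.append([*v,w])
    print("now",s['ee_pos'].round(4),round(yaw(),1),"t",round(s['time'],1))
    for i in range(0,len(rows),12): print(', '.join(f'{v:g}' for q in rows[i:i+12] for v in q))
E
python3 -c "
from h import *
plan((.36,-.35,.2,0),(.458,.0707,.12,60.6),(.458,.0707,.06,60.6))"
```

```text
now [ 0.1827 -0.5974  0.2218] -73.0 t 0.1
2.2, -1.7, 0.2, -6.6, 2.4, -1.4, 0.2, -6.7, 2.5, -1.1, 0.2, -6.6, 2.6, -0.9, 0.2, -6.6, 2.8, -0.5, 0.2, -6.7, 2.7, -0.2, 0.2, -6.6, 2.8, 0.1, 0.2, -6.7, 2.7, 0.5, 0.2, -6.6, 2.7, 0.7, 0.2, -6.6, 2.5, 1.1, 0.2, -6.7, 2.4, 1.3, 0.2, -6.6, 3.8, 0.9, 0.7, -5.5
3.8, 1.3, 0.8, -5.5, 3.5, 1.6, 0.7, -5.5, 3.5, 1.9, 0.7, -5.5, 3.2, 2.3, 0.7, -5.5, 3, 2.5, 0.8, -5.6, 2.7, 2.9, 0.7, -5.5, 2.4, 3, 0.7, -5.5, 2.1, 3.4, 0.7, -5.5, 1.9, 3.4, 0.8, -5.5, 1.4, 3.7, 0.7, -5.5, 0, -0, 3, 0, 0, -0, 3, 0
```

Emit:
arm_command --moves '[2.2, -1.7, 0.2, -6.6, 2.4, -1.4, 0.2, -6.7, 2.5, -1.1, 0.2, -6.6, 2.6, -0.9, 0.2, -6.6, 2.8, -0.5, 0.2, -6.7, 2.7, -0.2, 0.2, -6.6, 2.8, 0.1, 0.2, -6.7, 2.7, 0.5, 0.2, -6.6, 2.7, 0.7, 0.2, -6.6, 2.5, 1.1, 0.2, -6.7, 2.4, 1.3, 0.2, -6.6, 3.8, 0.9, 0.7, -5.5]' --fingers 100 --squeeze 30

```text
time: 1.1
ee_pos: [0.3699, -0.3133, 0.1938]
eef_rot: [0.671, 0.742, 0.0, 0.001]
ft_force: [1.0, 0.6, -0.0]
width: 0.0868
grip_force: 0.0
```

Emit:
arm_command --moves '[3.8, 1.3, 0.8, -5.5, 3.5, 1.6, 0.7, -5.5, 3.5, 1.9, 0.7, -5.5, 3.2, 2.3, 0.7, -5.5, 3, 2.5, 0.8, -5.6, 2.7, 2.9, 0.7, -5.5, 2.4, 3, 0.7, -5.5, 2.1, 3.4, 0.7, -5.5, 1.9, 3.4, 0.8, -5.5, 1.4, 3.7, 0.7, -5.5, 0, 0, 1.0, 0, 0, 0, 0, 0]'

```text
time: 2.1
ee_pos: [0.4571, 0.0726, 0.1089]
eef_rot: [0.251, 0.968, 0.0, -0.001]
ft_force: [-1.3, -0.6, -0.5]
width: 0.0871
grip_force: 0.0
```

```bash
python3 -c "
from h import *
plan((.458,.0707,.06,60.6),(.458,.0707,.005,60.6))"
```

```text
now [0.4571 0.0726 0.1089] 60.9 t 2.1
-0.1, -0.1, 2.4, 0.1, -0.1, -0, 2.5, 0.2, 0, -0, 2.7, -0, 0, -0, 2.8, -0
```

Emit:
arm_command --moves '[-0.1, -0.1, 2.4, 0.1, -0.1, 0, 2.5, 0.2, 0, 0, 2.7, 0, 0, 0, 2.2, 0, 0, 0, 0.6, 0, 0, 0, 0, 0]'

```text
time: 2.6
ee_pos: [0.4583, 0.0676, 0.0055]
eef_rot: [0.257, 0.966, -0.001, -0.001]
ft_force: [-0.4, -0.1, -0.0]
width: 0.087
grip_force: 0.0
```

Emit:
arm_command --moves '[0, 0, 0, 0, 0, 0, 0, 0, 0, 0, 0, 0, 0, 0, 0, 0, 0, 0, 0, 0, 0, 0, 0, 0, 0, 0, 0, 0, 0, 0, 0, 0]' --fingers 0 --squeeze 40

```text
time: 3.27
ee_pos: [0.4595, 0.0685, 0.0066]
eef_rot: [0.256, 0.967, -0.0, 0.0]
ft_force: [-0.4, 0.3, -0.4]
width: 0.0419
grip_force: 0.0
```

```bash
python3 - <<'E'
from h import *
s=r.read_state();print(s['width'],s['grip_force'])
i=r.camera("top")[:,:,::-1]
cv2.imwrite("pics/g1.png",cv2.resize(i[170:260,220:340],None,fx=5,fy=5,interpolation=cv2.INTER_CUBIC))
plan((.458,.0707,.08,60.6),(.5572,.2378,.06,87.9),(.5572,.2378,.022,87.9))
E
```

```text
0.04185754881509096 0.0
now [0.4595 0.0685 0.0066] 60.3 t 3.3
0.1, 0.1, -3.7, -0.1, 0.1, 0, -3.6, -0.2, -0.1, 3.9, 0.4, -5.5, -0.4, 3.9, 0.4, -5.4, -0.8, 3.8, 0.4, -5.5, -1.2, 3.7, 0.4, -5.4, -1.5, 3.5, 0.4, -5.5, -0, 0, 3.8, 0
```

View pics/g1.png

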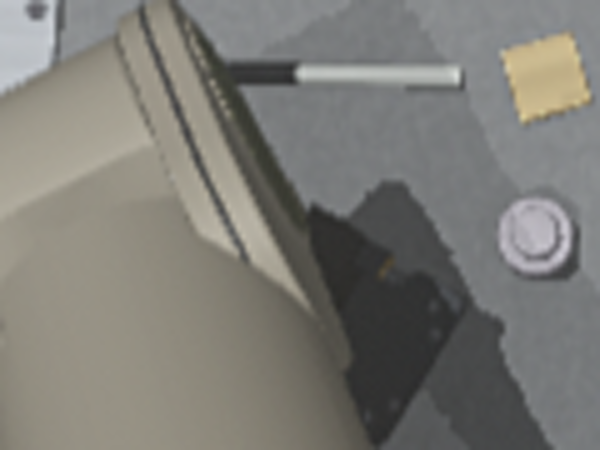

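The picture shows the hand hiding the support; the fingers were still closing (42 mm), so I'll let them finish.

Emit:
arm_command --moves '[0, 0, 0, 0, 0, 0, 0, 0, 0, 0, 0, 0, 0, 0, 0, 0, 0, 0, 0, 0, 0, 0, 0, 0]'

```text
time: 3.82
ee_pos: [0.4595, 0.0687, 0.0066]
eef_rot: [0.256, 0.967, 0.0, 0.0]
ft_force: [0.2, 1.8, 0.1]
width: 0.0236
grip_force: 40.0
```

```bash
python3 -c "
from h import *
plan((.459,.069,.08,60.3),(.5572,.2378,.06,87.9),(.5572,.2378,.022,87.9))"
```

```text
now [0.4595 0.0687 0.0066] 60.3 t 3.8
0, 0, -3.7, 0, 0.1, 0, -3.6, 0, -0, 3.9, 0.4, -5.5, -0.5, 3.9, 0.4, -5.5, -0.7, 3.8, 0.4, -5.6, -1.2, 3.7, 0.4, -5.5, -1.5, 3.6, 0.4, -5.5, -0, 0, 3.8, 0
```

Emit:
arm_command --moves '[0, 0, -3.7, 0, 0.1, 0, -3.6, 0, 0, 3.9, 0.4, -5.5, -0.5, 3.9, 0.4, -5.5, -0.7, 3.8, 0.4, -5.6, -1.2, 3.7, 0.4, -5.5, -1.5, 3.6, 0.4, -5.5, 0, 0, 2.0, 0, 0, 0, 0, 0, 0, 0, 0, 0]'

```text
time: 4.65
ee_pos: [0.5555, 0.2363, 0.0378]
eef_rot: [0.018, 1.0, -0.001, -0.002]
ft_force: [0.3, -0.4, -4.2]
width: 0.0242
grip_force: 40.0
```

```bash
python3 -c "
from h import *
plan((.5572,.2378,.0145,87.9))"
```

```text
now [0.5555 0.2363 0.0378] 87.9 t 4.7
-0.2, 0.2, 2.3, 0
```

Emit:
arm_command --moves '[-0.1, 0.1, 1.2, 0, -0.1, 0.1, 0.8, 0, 0, 0, 0.3, 0, 0, 0, 0, 0]'

```text
time: 4.98
ee_pos: [0.5586, 0.238, 0.0156]
eef_rot: [0.019, 1.0, -0.001, -0.001]
ft_force: [-0.6, -0.6, -4.0]
width: 0.0239
grip_force: 40.0
```

Emit:
arm_command --moves '[0, 0, 0, 0, 0, 0, 0, 0, 0, 0, 0, 0, 0, 0, 0, 0]' --fingers 80

```text
time: 5.32
ee_pos: [0.5595, 0.2394, 0.0173]
eef_rot: [0.018, 1.0, 0.0, 0.001]
ft_force: [0.3, 0.5, 0.5]
width: 0.0426
grip_force: 0.0
```

```bash
python3 -c "
from h import *
plan((.557,.238,.1,87.9),(.6416,-.0682,.12,68.3),(.6416,-.0682,.06,68.3))"
```

```text
now [0.5595 0.2394 0.0173] 87.9 t 5.3
0.1, -0, -2.8, 0, 0.1, -0.1, -2.7, 0, 0, -0, -2.8, 0, -1.2, -3.8, -0.2, 2.5, -1.3, -3.7, -0.3, 2.4, -1.6, -3.7, -0.2, 2.5, -1.6, -3.6, -0.3, 2.4, -1.8, -3.5, -0.2, 2.5, -2, -3.5, -0.3, 2.4, -2.1, -3.4, -0.2, 2.5, -2.3, -3.2, -0.3, 2.4, 0, -0, 3, 0
0, -0, 3, 0
```

Emit:
arm_command --moves '[0, 0, -2.8, 0, 0, 0, -2.8, 0, 0, 0, -2.8, 0, -1.2, -3.8, -0.2, 2.5, -1.3, -3.7, -0.3, 2.4, -1.6, -3.7, -0.2, 2.5, -1.6, -3.6, -0.3, 2.4, -1.8, -3.5, -0.2, 2.5, -2, -3.5, -0.3, 2.4, -2.1, -3.4, -0.2, 2.5, -2.3, -3.2, -0.3, 2.4, 0, 0, 0, 0]'

```text
time: 6.32
ee_pos: [0.6449, -0.0784, 0.1209]
eef_rot: [0.195, 0.981, -0.002, 0.001]
ft_force: [0.1, -1.5, 0.0]
width: 0.07
grip_force: 0.0
```

```bash
python3 - <<'E'
from h import *
i=r.camera("top")[:,:,::-1].copy()
s=R.from_euler('z',-2.1,degrees=True)
k=5;im=cv2.resize(i[135:245,140:240],None,fx=k,fy=k,interpolation=cv2.INTER_CUBIC)
cv2.imwrite("pics/p1.png",im)
plan((.6416,-.0682,.06,68.3),(.6416,-.0682,.006,68.3))
E
```

```text
now [ 0.6441 -0.0734  0.1207] 67.8 t 6.4
0.2, 0.2, 3, -0.2, 0.2, 0.2, 3.1, -0.3, 0, -0, 2.7, 0, 0, -0, 2.7, 0
```

View pics/p1.png

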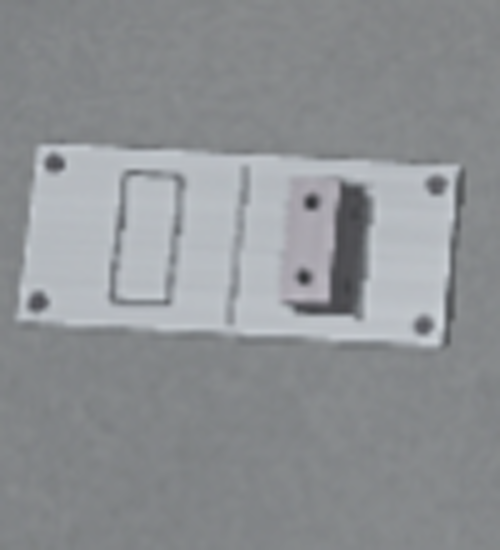

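The square support stands in the right-hand outline, top face at crop about (310,240). I'll measure it while going down on the round support.

Emit:
arm_command --moves '[0.2, 0.2, 3, -0.2, 0.2, 0.2, 3.1, -0.3, 0, 0, 2.7, 0, 0, 0, 2.2, 0, 0, 0, 0.4, 0, 0, 0, 0, 0]' --fingers 80

```text
time: 6.87
ee_pos: [0.6401, -0.061, 0.0056]
eef_rot: [0.183, 0.983, 0.0, -0.001]
ft_force: [-0.7, -0.2, 0.9]
width: 0.0696
grip_force: 0.0
```

Emit:
arm_command --moves '[0, 0, 0, 0, 0, 0, 0, 0, 0, 0, 0, 0, 0, 0, 0, 0, 0, 0, 0, 0, 0, 0, 0, 0, 0, 0, 0, 0, 0, 0, 0, 0, 0, 0, 0, 0, 0, 0, 0, 0, 0, 0, 0, 0]' --fingers 0

```text
time: 7.78
ee_pos: [0.6411, -0.0625, 0.0066]
eef_rot: [0.184, 0.983, -0.0, 0.0]
ft_force: [-1.6, -2.4, 3.3]
width: 0.0237
grip_force: 39.8
```

```bash
python3 - <<'E'
from h import *
P=px2w("top",np.array([140,135])+(np.array([(288,178),(341,181),(330,303),(282,300)])+.5)/5-.5,.048)
print(P.mean(0), (R.from_euler('z',2.1,degrees=True).apply(P.mean(0)-[.5589,.2828,0])*1000).round(1))
plan((.642,-.068,.08,68.3),(.5606,.3278,.08,87.9),(.5606,.3278,.04,87.9))
E
```

```text
[0.55429153 0.23466457 0.048     ] [ -2.8 -48.3  48. ]
now [ 0.6411 -0.0625  0.0066] 68.8 t 7.8
-0.1, -0.2, -3.7, 0.2, -0.2, -0.3, -3.6, 0.3, 2.2, 3.4, -0, -2, 2.1, 3.4, -0, -1.9, 2, 3.6, -0, -2, 1.9, 3.5, -0, -1.9, 1.7, 3.7, -0, -2, 1.6, 3.7, -0, -2, 1.5, 3.8, -0, -1.9, 1.4, 3.8, -0, -2, 1.2, 3.8, -0, -1.9, 1.1, 3.9, -0, -2
-0, 0, 4, -0
```

Emit:
arm_command --moves '[0, 0, -3.7, 0.2, 0, 0, -3.6, 0.3, 2.2, 3.4, 0, -2, 2.1, 3.4, 0, -1.9, 2, 3.6, 0, -2, 1.9, 3.5, 0, -1.9, 1.7, 3.7, 0, -2, 1.6, 3.7, 0, -2, 1.5, 3.8, 0, -1.9, 1.4, 3.8, 0, -2, 1.2, 3.3, 0, -1.9, 0, 0, 0, 0]'

```text
time: 8.78
ee_pos: [0.5618, 0.2989, 0.0796]
eef_rot: [0.029, 1.0, 0.003, -0.001]
ft_force: [-2.1, 1.0, -3.1]
width: 0.0239
grip_force: 39.8
```

```bash
python3 -c "
from h import *
plan((.56,.330,.04,87.9),(.56,.33,.016,87.9))"
```

```text
now [0.5618 0.2989 0.0796] 86.7 t 8.8
0.2, 1.5, 2, -0.6, 0.1, 1.6, 2, -0.6, 0, -0, 2.4, -0
```

Emit:
arm_command --moves '[0.1, 1.3, 1.8, -0.6, 0.1, 1.3, 1.8, -0.6, 0, 0, 0, 0, 0, 0, 0, 0]'

```text
time: 9.12
ee_pos: [0.5655, 0.3152, 0.0422]
eef_rot: [0.025, 1.0, -0.0, -0.001]
ft_force: [0.1, -0.4, -4.3]
width: 0.024
grip_force: 39.8
```

```bash
python3 -c "
from h import *
plan((.56,.33,.016,87.9))"
```

```text
now [0.5655 0.3152 0.0422] 87.2 t 9.1
0.6, 1.5, 2.6, -0.7
```

Emit:
arm_command --moves '[0.3, 0.8, 0.7, -0.4, 0.3, 0.7, 0.7, -0.3, 0, 0, 0.4, 0, 0, 0, 0, 0, 0, 0, 0, 0]'

```text
time: 9.53
ee_pos: [0.5616, 0.3301, 0.0254]
eef_rot: [0.019, 1.0, -0.0, -0.0]
ft_force: [0.3, 0.1, -3.4]
width: 0.0243
grip_force: 39.8
```

```bash
python3 -c "
from h import *
plan((.56,.33,.015,87.9))"
```

```text
now [0.5616 0.3301 0.0254] 87.8 t 9.5
0.2, -0, 1, -0.1
```

Emit:
arm_command --moves '[0.1, 0, 0.5, 0, 0, 0, 0.4, 0, 0, 0, 0.1, 0, 0, 0, 0, 0]'

```text
time: 9.87
ee_pos: [0.5605, 0.3301, 0.0151]
eef_rot: [0.019, 1.0, -0.0, -0.0]
ft_force: [-0.6, 0.8, -3.2]
width: 0.0238
grip_force: 39.8
```

Emit:
arm_command --moves '[0, 0, 0, 0, 0, 0, 0, 0, 0, 0, 0, 0, 0, 0, 0, 0, 0, 0, 0, 0, 0, 0, -2.5, 0, 0, 0, -3, 0, 0, 0, -3.5, 0]' --fingers 65

```text
time: 10.53
ee_pos: [0.5597, 0.33, 0.1054]
eef_rot: [0.019, 1.0, -0.001, -0.001]
ft_force: [1.0, 0.0, 0.7]
width: 0.0558
grip_force: 0.0
```

```bash
python3 -c "
from h import *
plan((.56,.33,.16,87.9),(.57,.0,.16,50),(.5335,-.3081,.12,12.7),vmax=3.8,wmax=6)"
```

```text
now [0.5597 0.33   0.1054] 87.8 t 10.5
-0, 0, -2.7, -0, -0, 0, -2.8, -0.1, -0.2, -3.7, 0, 4.2, -0.6, -3.6, 0, 4.2, -0.7, -3.6, 0, 4.2, -1.1, -3.5, 0, 4.3, -1.3, -3.4, 0, 4.2, -1.5, -3.3, 0, 4.2, -1.8, -3.3, 0, 4.2, -2, -3, 0, 4.2, -2.3, -2.9, 0, 4.2, -1.9, -2.9, 0.4, 4.1
-2.1, -2.7, 0.5, 4.2, -2.3, -2.6, 0.4, 4.1, -2.4, -2.4, 0.5, 4.2, -2.7, -2.3, 0.4, 4.1, -2.7, -2, 0.5, 4.2, -3, -1.8, 0.4, 4.1, -3, -1.6, 0.5, 4.2, -3.2, -1.4, 0.4, 4.1
```

Emit:
arm_command --moves '[0, 0, -2.7, 0, 0, 0, -2.8, -0.1, -0.2, -3.7, 0, 4.2, -0.6, -3.6, 0, 4.2, -0.7, -3.6, 0, 4.2, -1.1, -3.5, 0, 4.3, -1.3, -3.4, 0, 4.2, -1.5, -3.3, 0, 4.2, -1.8, -3.3, 0, 4.2, -2, -3, 0, 4.2, -2.3, -2.9, 0, 4.2, -1.9, -2.9, 0.4, 4.1]'

```text
time: 11.53
ee_pos: [0.5678, -0.0362, 0.1575]
eef_rot: [0.377, 0.926, 0.0, 0.001]
ft_force: [-0.0, 0.0, 1.3]
width: 0.0567
grip_force: 0.0
```

Emit:
arm_command --moves '[-2.1, -2.7, 0.5, 4.2, -2.3, -2.6, 0.4, 4.1, -2.4, -2.4, 0.5, 4.2, -2.7, -2.3, 0.4, 4.1, -2.7, -2, 0.5, 4.2, -3, -1.8, 0.4, 4.1, -3, -1.6, 0.5, 4.2, -3.2, -1.4, 0.4, 4.1, 0, 0, 0, 0, 0, 0, 0, 0]'

```text
time: 12.37
ee_pos: [0.5334, -0.3101, 0.1201]
eef_rot: [0.626, 0.78, -0.0, -0.0]
ft_force: [1.2, 1.2, 0.3]
width: 0.0566
grip_force: 0.0
```

```bash
python3 - <<'E'
from h import *
i=r.camera("top")[:,:,::-1]
cv2.imwrite("pics/p2.png",cv2.resize(i[135:245,140:240],None,fx=5,fy=5,interpolation=cv2.INTER_CUBIC))
plan((.5335,-.3081,.08,12.7),(.5335,-.3081,.048,12.7),vmax=3.8,wmax=6)
E
```

```text
now [ 0.5344 -0.3078  0.1205] 12.7 t 12.4
-0, -0, 2, -0, -0, -0.1, 2.1, -0, -0, 0, 3.2, -0
```

View pics/p2.png

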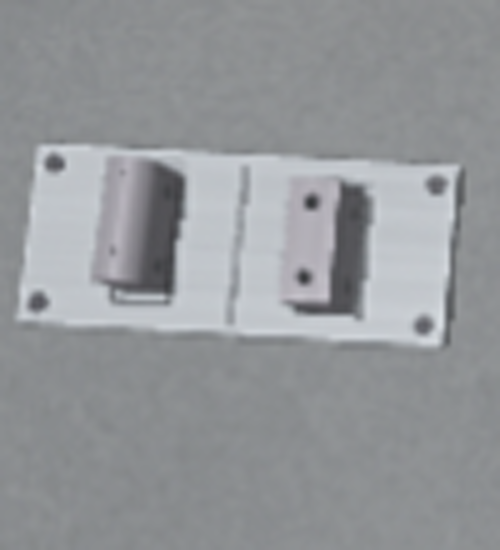

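The round support sits a bit far up in its outline: the lower outline line is visible at crop y≈302. I'll check this by projecting the model.

```bash
python3 - <<'E'
from h import *
Rp=R.from_euler('z',-2.1,degrees=True);C=np.array([.5589,.2828,0])
def pr(P): return (((w2px("top",C+Rp.apply(np.array(P)/1000))-[140,135])+.5)*5-.5).round(0).tolist()
print("outl",pr([(-32,59,8),(-32,31,8),(32,31,8)]))
for dx in(0,4,8,12): print("rd",dx,pr([(-30+dx,57,8),(-30+dx,33,8),(-30+dx,45,48),(30+dx,45,48)]))
for dx in(-3,0,3): print("sq",dx,pr([(-30+dx,-33,48),(-30+dx,-57,48),(30+dx,-57,48),(30+dx,-33,48),(-30+dx,-33,8),(-30+dx,-57,8)]))
E
```

```text
outl [[113.0, 302.0], [170.0, 305.0], [184.0, 176.0]]
rd 0 [[118.0, 298.0], [166.0, 300.0], [107.0, 287.0], [121.0, 162.0]]
rd 4 [[119.0, 290.0], [167.0, 292.0], [108.0, 279.0], [122.0, 154.0]]
rd 8 [[119.0, 282.0], [168.0, 284.0], [109.0, 270.0], [123.0, 145.0]]
rd 12 [[120.0, 274.0], [169.0, 276.0], [110.0, 262.0], [124.0, 137.0]]
sq -3 [[272.0, 302.0], [323.0, 305.0], [335.0, 179.0], [284.0, 176.0], [300.0, 313.0], [348.0, 316.0]]
sq 0 [[272.0, 296.0], [323.0, 298.0], [335.0, 173.0], [285.0, 170.0], [300.0, 307.0], [349.0, 310.0]]
sq 3 [[273.0, 289.0], [324.0, 292.0], [336.0, 167.0], [286.0, 164.0], [301.0, 301.0], [350.0, 304.0]]
```

Both supports are within tolerance (round dx≈+4 mm, square dx≈−3 mm, dy≈−3 mm). Next is the lid.

Emit:
arm_command --moves '[0, 0, 2, 0, 0, 0, 2.5, 0, 0, 0, 2.2, 0, 0, 0, 0.4, 0, 0, 0, 0, 0]'

```text
time: 12.83
ee_pos: [0.5341, -0.3059, 0.0487]
eef_rot: [0.624, 0.782, 0.0, -0.001]
ft_force: [0.2, -0.9, 0.3]
width: 0.0564
grip_force: 0.0
```

Emit:
arm_command --moves '[0, 0, 0, 0, 0, 0, 0, 0, 0, 0, 0, 0, 0, 0, 0, 0, 0, 0, 0, 0, 0, 0, 0, 0, 0, 0, 0, 0, 0, 0, 0, 0, 0, 0, 0, 0]' --fingers 0 --squeeze 10

```text
time: 13.58
ee_pos: [0.5343, -0.308, 0.0496]
eef_rot: [0.625, 0.781, -0.0, 0.0]
ft_force: [-0.8, 0.2, 1.9]
width: 0.0143
grip_force: 10.0
```

Emit:
arm_command --moves '[0, -0.8, 0, 0, 0, -1.2, 0, 0, 0, -1.2, 0, 0, 0, -1.2, 0, 0, 0, -1.2, 0, 0, 0, -1.2, 0, 0, 0, -1.0, 0, 0, 0, -0.8, 0, 0, 0, -0.6, 0, 0, 0, -0.3, 0, 0, 0, 0, 0, 0]'

```text
time: 14.5
ee_pos: [0.4418, -0.3293, 0.0498]
eef_rot: [0.625, 0.781, 0.0, 0.001]
ft_force: [4.9, -4.2, -4.3]
width: 0.0139
grip_force: 10.0
```

Emit:
arm_command --moves '[0, -0.2, 0, 0, 0, -0.2, 0, 0, 0, -0.2, 0, 0, 0, -0.2, 0, 0, 0, 0, 0, 0]'

```text
time: 14.92
ee_pos: [0.4384, -0.3293, 0.0504]
eef_rot: [0.624, 0.782, 0.003, 0.004]
ft_force: [20.7, -2.6, -12.3]
width: 0.0203
grip_force: 10.0
```

Emit:
arm_command --moves '[0, 0, 0, 0, 0, 0, 0, 0, 0, 0, 0, 0, 0, 0, 0, 0, 0, 0, -1.5, 0, 0, 0, -3.5, 0, 0, 0, -4, 0, 0, 0, -3, 0, 0, 0, 0, 0]' --fingers 70

```text
time: 15.67
ee_pos: [0.436, -0.3317, 0.1759]
eef_rot: [0.625, 0.781, -0.0, 0.004]
ft_force: [-0.0, 0.2, -0.2]
width: 0.0603
grip_force: 0.0
```

```bash
python3 - <<'E'
from h import *
i=r.camera("side")[:,:,::-1]
cv2.imwrite("pics/s1.png",cv2.resize(i[100:220,280:420],None,fx=5,fy=5,interpolation=cv2.INTER_CUBIC))
plan((.545,-.12,.16,-35))
E
```

```text
now [ 0.435  -0.3312  0.1728] 12.7 t 15.7
2.6, 2.2, 0.2, 6.8, 2.8, 1.9, 0.2, 6.8, 3.1, 1.5, 0.1, 6.8, 3.2, 1.1, 0.2, 6.9, 3.3, 0.8, 0.2, 6.8, 3.4, 0.4, 0.2, 6.8, 3.4, -0.1, 0.2, 6.8
```

View pics/s1.png

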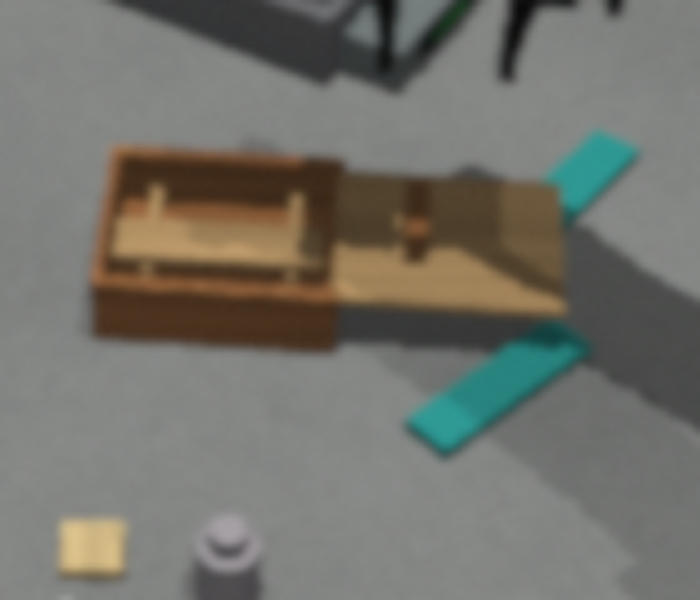

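The lid is fully open and the strip lies free on its bearers. Next I'll go over it.

```bash
python3 -c "
from h import *
print(px2w('side',np.array([280,100])+np.array([(110,238),(326,262)])/5,.029))
plan((.560,-.304,.12,-77.3),(.56,-.304,.06,-77.3),wmax=6.8)"
```

```text
[[ 0.62335773 -0.28118527  0.029     ]
 [ 0.48897834 -0.30275646  0.029     ]]
now [ 0.435  -0.3312  0.1728] 12.7 t 15.7
-0, 0.9, 0.4, 6.4, 0.1, 0.9, 0.4, 6.5, 0.2, 0.9, 0.3, 6.4, 0.3, 0.9, 0.4, 6.4, 0.4, 0.8, 0.4, 6.4, 0.5, 0.8, 0.4, 6.5, 0.5, 0.7, 0.3, 6.4, 0.7, 0.7, 0.4, 6.4, 0.7, 0.5, 0.4, 6.5, 0.7, 0.5, 0.4, 6.4, 0.9, 0.4, 0.3, 6.4, 0.8, 0.3, 0.4, 6.4
0.9, 0.3, 0.4, 6.5, 0.9, 0.1, 0.4, 6.4, 0, -0, 3, -0, 0, -0, 3, -0
```

Emit:
arm_command --moves '[0, 0.9, 0.4, 6.4, 0.1, 0.9, 0.4, 6.5, 0.2, 0.9, 0.3, 6.4, 0.3, 0.9, 0.4, 6.4, 0.4, 0.8, 0.4, 6.4, 0.5, 0.8, 0.4, 6.5, 0.5, 0.7, 0.3, 6.4, 0.7, 0.7, 0.4, 6.4, 0.7, 0.5, 0.4, 6.5, 0.7, 0.5, 0.4, 6.4, 0.9, 0.4, 0.3, 6.4, 0.8, 0.3, 0.4, 6.4]'

```text
time: 16.72
ee_pos: [0.54, -0.3062, 0.1229]
eef_rot: [0.976, 0.219, -0.001, -0.001]
ft_force: [0.7, -0.1, -0.0]
width: 0.0607
grip_force: 0.0
```

Emit:
arm_command --moves '[0.9, 0.3, 0.4, 6.5, 0.9, 0.1, 0.4, 6.4, 0, 0, 0, 0, 0, 0, 0, 0]'

```text
time: 17.05
ee_pos: [0.558, -0.303, 0.1152]
eef_rot: [0.994, 0.113, -0.001, -0.001]
ft_force: [0.3, 0.6, 0.6]
width: 0.0607
grip_force: 0.0
```

```bash
python3 -c "
from h import *
plan((.560,-.303,.06,-77.3),(.56,-.303,.012,-77.3),wmax=6.8)"
```

```text
now [ 0.558  -0.303   0.1152] -77.0 t 17.1
0.1, 0, 2.8, 0.1, 0.1, 0, 2.7, 0.2, 0, 0, 2.4, -0, 0, 0, 2.4, -0
```

Emit:
arm_command --moves '[0.1, 0, 2.8, 0.1, 0.1, 0, 2.7, 0.2, 0, 0, 2.4, 0, 0, 0, 2.0, 0, 0, 0, 0.6, 0, 0, 0, 0, 0]'

```text
time: 17.55
ee_pos: [0.5589, -0.3032, 0.0099]
eef_rot: [0.994, 0.109, -0.002, -0.001]
ft_force: [-1.1, 0.2, 0.7]
width: 0.0612
grip_force: 0.0
```

Emit:
arm_command --moves '[0, 0, 0, 0, 0, 0, 0, 0, 0, 0, 0, 0, 0, 0, 0, 0, 0, 0, 0, 0, 0, 0, 0, 0, 0, 0, 0, 0]' --fingers 0 --squeeze 20

```text
time: 18.13
ee_pos: [0.5611, -0.3035, 0.0123]
eef_rot: [0.994, 0.108, 0.0, 0.0]
ft_force: [-2.9, 1.4, 6.1]
width: 0.0333
grip_force: 20.0
```

```bash
python3 -c "
from h import *
plan((.560,-.303,.13,-77.3),(.57,0,.15,-40),(.56,.283,.1,-2.1),vmax=3.8,wmax=6.8)"
```

```text
now [ 0.5611 -0.3035  0.0123] -77.6 t 18.1
-0, -0, -2.9, -0.1, -0, -0, -3, -0, -0.1, -0.1, -2.9, -0.1, 0, 0, -3, -0.1, 1, -3.7, -0.2, -4.7, 1.2, -3.5, -0.3, -4.6, 1.5, -3.5, -0.2, -4.7, 1.9, -3.3, -0.3, -4.6, 2, -3.2, -0.2, -4.7, 2.4, -3, -0.3, -4.7, 2.5, -2.8, -0.2, -4.6, 2.8, -2.5, -0.3, -4.7
2.6, -2.4, 0.6, -4.7, 2.8, -2.1, 0.7, -4.8, 3, -1.9, 0.6, -4.7, 3.2, -1.7, 0.6, -4.7, 3.2, -1.4, 0.6, -4.8, 3.4, -1.1, 0.7, -4.7, 3.4, -0.8, 0.6, -4.7, 3.5, -0.6, 0.6, -4.8
```

Emit:
arm_command --moves '[0, 0, -2.0, 0, 0, 0, -3, 0, 0, 0, -3.5, 0, 0, 0, -3.4, 0, 1, -3.7, -0.2, -4.7, 1.2, -3.5, -0.3, -4.6, 1.5, -3.5, -0.2, -4.7, 1.9, -3.3, -0.3, -4.6, 2, -3.2, -0.2, -4.7, 2.4, -3, -0.3, -4.7, 2.5, -2.8, -0.2, -4.6, 2.8, -2.5, -0.3, -4.7]'

```text
time: 19.13
ee_pos: [0.5722, 0.0008, 0.1507]
eef_rot: [0.907, 0.422, -0.0, 0.0]
ft_force: [0.4, -0.5, -1.1]
width: 0.0341
grip_force: 20.0
```

Emit:
arm_command --moves '[2.6, -2.4, 0.6, -4.7, 2.8, -2.1, 0.7, -4.8, 3, -1.9, 0.6, -4.7, 3.2, -1.7, 0.6, -4.7, 3.2, -1.4, 0.6, -4.8, 3.4, -1.1, 0.7, -4.7, 3.4, -0.8, 0.6, -4.7, 3.5, -0.6, 0.6, -4.8, 0, 0, 0, 0, 0, 0, 0, 0]'

```text
time: 19.97
ee_pos: [0.5622, 0.2849, 0.0999]
eef_rot: [0.72, 0.694, -0.0, -0.001]
ft_force: [-0.0, -0.4, -0.5]
width: 0.0338
grip_force: 20.0
```

```bash
python3 -c "
from h import *
s=r.read_state();print(s['width'],s['grip_force'])
i=r.camera('top')[:,:,::-1]
cv2.imwrite('pics/t2.png',cv2.resize(i[125:255,120:260],None,fx=4,fy=4,interpolation=cv2.INTER_CUBIC))
i=r.camera('side')[:,:,::-1]
cv2.imwrite('pics/s2.png',cv2.resize(i[230:390,160:340],None,fx=4,fy=4,interpolation=cv2.INTER_CUBIC))
plan((.56,.283,.06,-2.1),vmax=3.8,wmax=6.8)"
```

```text
0.03384680045910091 19.967720210552216
now [0.564  0.2813 0.1003] -2.5 t 20.1
0.1, -0.2, 2, -0.2, 0, -0.2, 2, -0.2
```

View pics/s2.png

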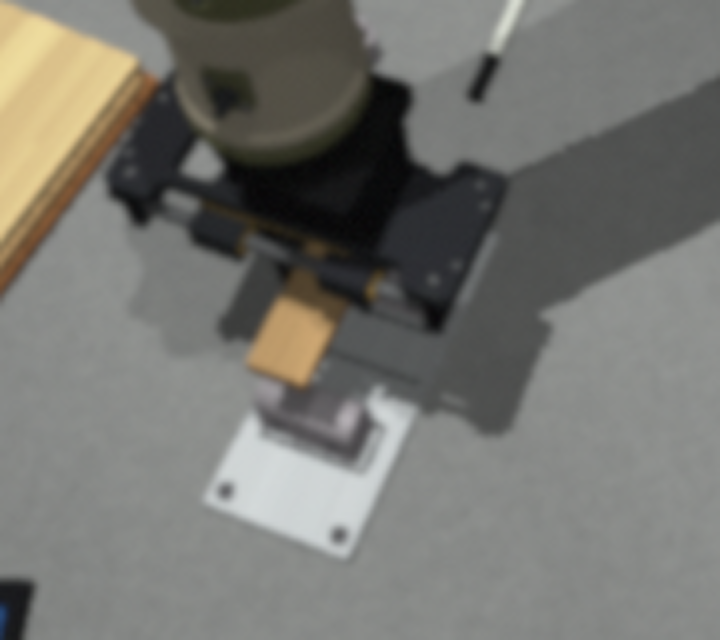

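The strip is held level over the supports, with its near end's top edge from crop (248,362) to (302,386). I'll work out where its centre lies.

```bash
python3 -c "
from h import *
P=px2w('side',np.array([160,230])+(np.array([(248,352),(302,374),(248,363),(302,386)])+.5)/4-.5,[.117,.117,.108,.108]);print(P)
q=px2w('side',np.array([160,230])+(np.array([(204,500),(350,558)])+.5)/4-.5,.008);print(q, px2w('top',[(140+37/5,135+145/5),(140+17/5,135+320/5)],.008))"
```

```text
[[0.58257398 0.34065673 0.117     ]
 [0.55075361 0.34292145 0.117     ]
 [0.5830856  0.34296667 0.108     ]
 [0.55085877 0.34569724 0.108     ]]
[[0.60623542 0.38822168 0.008     ]
 [0.51631084 0.39212287 0.008     ]] [[0.60574544 0.38534905 0.008     ]
 [0.51836255 0.38825768 0.008     ]]
```

Emit:
arm_command --moves '[0.3, -0.2, 1.5, -0.2, 0.3, -0.2, 1.5, -0.2, 0, 0, 1.4, 0, 0, 0, 0, 0, 0, 0, 0, 0]'

```text
time: 20.48
ee_pos: [0.5596, 0.2872, 0.0554]
eef_rot: [0.72, 0.694, -0.001, -0.0]
ft_force: [0.5, 0.3, 0.4]
width: 0.0335
grip_force: 20.0
```

```bash
python3 -c "
from h import *
i=r.camera('side')[:,:,::-1]
cv2.imwrite('pics/s3.png',cv2.resize(i[280:390,190:310],None,fx=5,fy=5,interpolation=cv2.INTER_CUBIC))
plan((.56,.287,.042,-2.1),vmax=3.8,wmax=6.8)"
```

```text
now [0.5601 0.2878 0.0565] -2.0 t 20.5
-0.1, -0, 1.4, 0.1
```

View pics/s3.png

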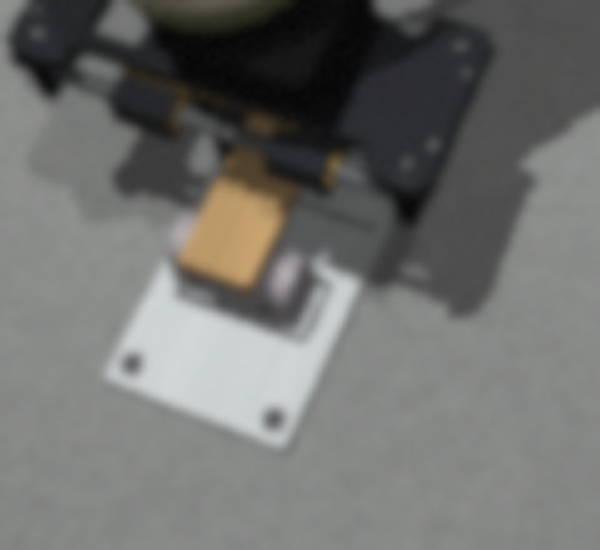

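The strip end's lower edge runs from about crop (178,265) to (250,290), centred over the round support. I'll check it and lower.

```bash
python3 -c "
from h import *
P=px2w('side',np.array([190,280])+(np.array([(178,264),(250,290),(105,376),(285,450)])+.5)/5-.5,[.064,.064,.008,.008]);print(P, P[2:].mean(0)-P[:2].mean(0))"
```

```text
[[0.57916293 0.34993851 0.064     ]
 [0.54474113 0.35085449 0.064     ]
 [0.60611073 0.38859165 0.008     ]
 [0.51698593 0.39341241 0.008     ]] [-0.0004037   0.04060553 -0.056     ]
```

Emit:
arm_command --moves '[0, 0, 0.6, 0.1, 0, 0, 0.5, 0, 0, 0, 0.2, 0, 0, 0, 0, 0, 0, 0, 0, 0]'

```text
time: 20.95
ee_pos: [0.5599, 0.2883, 0.0435]
eef_rot: [0.72, 0.694, -0.0, 0.0]
ft_force: [0.5, 0.7, -0.7]
width: 0.0338
grip_force: 20.0
```

Emit:
arm_command --moves '[0, 0, 0.3, 0, 0, 0, 0.1, 0, 0, 0, 0, 0]'

```text
time: 21.2
ee_pos: [0.5602, 0.2886, 0.0403]
eef_rot: [0.72, 0.694, 0.0, 0.0]
ft_force: [-2.0, -1.1, 5.8]
width: 0.0338
grip_force: 20.0
```

Emit:
arm_command --moves '[0, 0, 0, 0, 0, 0, 0, 0, 0, 0, 0, 0, 0, 0, 0, 0, 0, 0, 0, 0, 0, 0, 0, 0, 0, 0, -2, 0, 0, 0, -3.5, 0, 0, 0, -3.5, 0, 0, 0, 0, 0]' --fingers 75

```text
time: 22.03
ee_pos: [0.5625, 0.2906, 0.1366]
eef_rot: [0.72, 0.694, 0.004, 0.001]
ft_force: [0.9, 1.0, 0.2]
width: 0.0654
grip_force: 0.0
```

```bash
python3 -c "
from h import *
plan((.56,.287,.16,-2.1),(.479,-.061,.17,0),(.479,-.061,.1,0),vmax=3.8,wmax=6.8)"
```

```text
now [0.5625 0.2906 0.1366] -2.1 t 22.0
-0.4, -0.2, -2.3, 0, -3.5, -0.7, -0.1, -0.2, -3.5, -0.7, -0.1, -0.2, -3.5, -0.7, -0.1, -0.2, -3.5, -0.7, -0.1, -0.2, -3.5, -0.8, -0.1, -0.2, -3.5, -0.7, -0.1, -0.3, -3.5, -0.8, -0.1, -0.2, -3.5, -0.7, -0.1, -0.2, -3.4, -0.8, -0.1, -0.2, -3.5, -0.8, -0.1, -0.2, -0, -0, 3.5, 0
-0, -0, 3.5, 0
```

Emit:
arm_command --moves '[0, 0, -2.4, 0, -3.5, -0.7, -0.1, -0.2, -3.5, -0.7, -0.1, -0.2, -3.5, -0.7, -0.1, -0.2, -3.5, -0.7, -0.1, -0.2, -3.5, -0.8, -0.1, -0.2, -3.5, -0.7, -0.1, -0.3, -3.5, -0.8, -0.1, -0.2, -3.5, -0.7, -0.1, -0.2, -3.4, -0.8, -0.1, -0.2, -3.5, -0.8, -0.1, -0.2, 0, 0, 0, 0]'

```text
time: 23.03
ee_pos: [0.4774, -0.0666, 0.1634]
eef_rot: [0.71, 0.704, -0.001, 0.001]
ft_force: [0.9, -1.0, 0.3]
width: 0.0651
grip_force: 0.0
```

```bash
python3 -c "
from h import *
i=r.camera('top')[:,:,::-1]
cv2.imwrite('pics/p3.png',cv2.resize(i[135:245,140:240],None,fx=5,fy=5,interpolation=cv2.INTER_CUBIC))
plan((.479,-.061,.08,0),(.479,-.061,.013,0),vmax=3.2,wmax=6.8)"
```

```text
now [ 0.4782 -0.0631  0.1635] -0.4 t 23.1
0.1, 0, 2.8, -0.1, 0, 0.1, 2.8, -0.1, 0.1, -0, 2.8, -0.2, 0, -0, 2.2, 0, 0, -0, 2.2, 0, 0, -0, 2.3, 0
```

View pics/p3.png

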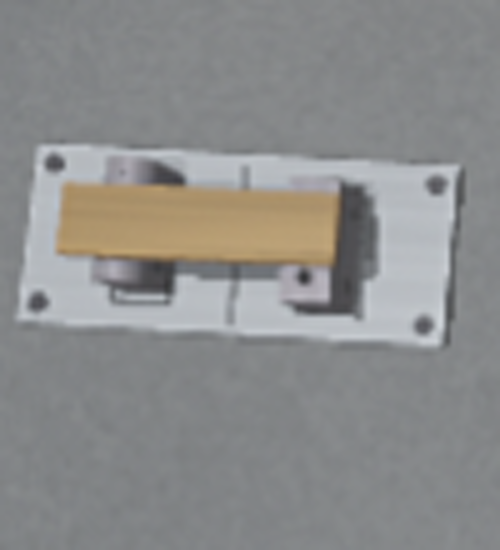

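The strip lies across both supports, with corners at crop (63,182), (339,192), (336,265) and (57,253).

Emit:
arm_command --moves '[0.1, 0, 2.8, -0.1, 0, 0.1, 2.8, -0.1, 0.1, 0, 2.8, -0.2, 0, 0, 2.4, 0, 0, 0, 2.4, 0, 0, 0, 1.8, 0, 0, 0, 0, 0]'

```text
time: 23.67
ee_pos: [0.4777, -0.0556, 0.0104]
eef_rot: [0.704, 0.71, -0.001, -0.002]
ft_force: [-0.6, 0.6, 0.2]
width: 0.0653
grip_force: 0.0
```

Emit:
arm_command --moves '[0, 0, 0, 0, 0, 0, 0, 0, 0, 0, 0, 0, 0, 0, 0, 0, 0, 0, 0, 0, 0, 0, 0, 0, 0, 0, 0, 0]' --fingers 0 --squeeze 35

```text
time: 24.25
ee_pos: [0.4802, -0.0573, 0.0142]
eef_rot: [0.705, 0.71, 0.0, 0.0]
ft_force: [-2.8, -0.0, 6.6]
width: 0.0353
grip_force: 35.0
```

```bash
python3 -c "
from h import *
P=px2w('top',np.array([140,135])+(np.array([(63,182),(339,192),(336,265),(57,253)])+.5)/5-.5,.057)
print(P,P.mean(0), (R.from_euler('z',2.1,degrees=True).apply(P.mean(0)-[.5589,.2828,0])*1000).round(1))
plan((.479,-.061,.14,0),(.56,.287,.14,-2.1),(.56,.287,.09,-2.1),vmax=3.6,wmax=6.8)"
```

```text
[[0.57866482 0.3494746  0.057     ]
 [0.57584691 0.21955181 0.057     ]
 [0.54127784 0.21894236 0.057     ]
 [0.54494276 0.34968321 0.057     ]] [0.56018308 0.28441299 0.057     ] [ 1.2  1.7 57. ]
now [ 0.4802 -0.0573  0.0142] 0.4 t 24.2
-0.1, -0, -3.1, 0.1, -0.1, -0.1, -3.2, 0.1, -0.1, 0, -3.1, 0.1, -0.1, -0, -3.2, 0.1, 3.5, 0.8, 0, 0.2, 3.5, 0.8, 0, 0.2, 3.5, 0.8, 0, 0.2, 3.4, 0.8, 0, 0.2, 3.5, 0.7, 0, 0.2, 3.5, 0.8, 0, 0.3, 3.5, 0.7, 0, 0.2, 3.5, 0.7, 0, 0.2
3.5, 0.7, 0, 0.2, 3.6, 0.7, 0, 0.2, -0, 0, 2.5, -0, -0, 0, 2.5, -0
```

Emit:
arm_command --moves '[0, 0, -2.5, 0.1, 0, 0, -3.5, 0.1, 0, 0, -3.5, 0.1, 0, 0, -3.2, 0.1, 3.5, 0.8, 0, 0.2, 3.5, 0.8, 0, 0.2, 3.5, 0.8, 0, 0.2, 3.4, 0.8, 0, 0.2, 3.5, 0.7, 0, 0.2, 3.5, 0.8, 0, 0.3, 3.5, 0.7, 0, 0.2, 3.5, 0.7, 0, 0.2]'

```text
time: 25.25
ee_pos: [0.5443, 0.2224, 0.14]
eef_rot: [0.718, 0.696, -0.0, -0.0]
ft_force: [-0.2, 0.2, -3.5]
width: 0.0352
grip_force: 35.0
```

Emit:
arm_command --moves '[3.5, 0.7, 0, 0.2, 3.3, 0.7, 0, 0.2, 0, 0, 1.5, 0, 0, 0, 1.5, 0, 0, 0, 0, 0, 0, 0, 0, 0]'

```text
time: 25.75
ee_pos: [0.5599, 0.2879, 0.1095]
eef_rot: [0.72, 0.694, -0.001, -0.0]
ft_force: [0.2, -0.7, -3.6]
width: 0.0353
grip_force: 35.0
```

```bash
python3 -c "
from h import *
plan((.561,.288,.08,-2.1),vmax=3.6,wmax=6.8)"
```

```text
now [0.5599 0.2879 0.1095] -2.1 t 25.8
0, 0.1, 3, -0
```

Emit:
arm_command --moves '[0, 0.1, 1.6, 0, 0, 0, 1.3, 0, 0, 0, 0.3, 0, 0, 0, 0, 0, 0, 0, 0, 0]'

```text
time: 26.17
ee_pos: [0.5617, 0.2885, 0.079]
eef_rot: [0.72, 0.694, 0.0, 0.0]
ft_force: [0.5, 0.1, -3.6]
width: 0.0353
grip_force: 35.0
```

```bash
python3 -c "
from h import *
i=r.camera('side')[:,:,::-1]
cv2.imwrite('pics/s4.png',cv2.resize(i[280:380,190:310],None,fx=6,fy=6,interpolation=cv2.INTER_CUBIC))
plan((.561,.288,.071,-2.1),vmax=3.6,wmax=6.8)"
```

```text
now [0.5619 0.2887 0.0794] -2.1 t 26.2
-0.1, -0.1, 0.8, -0
```

View pics/s4.png

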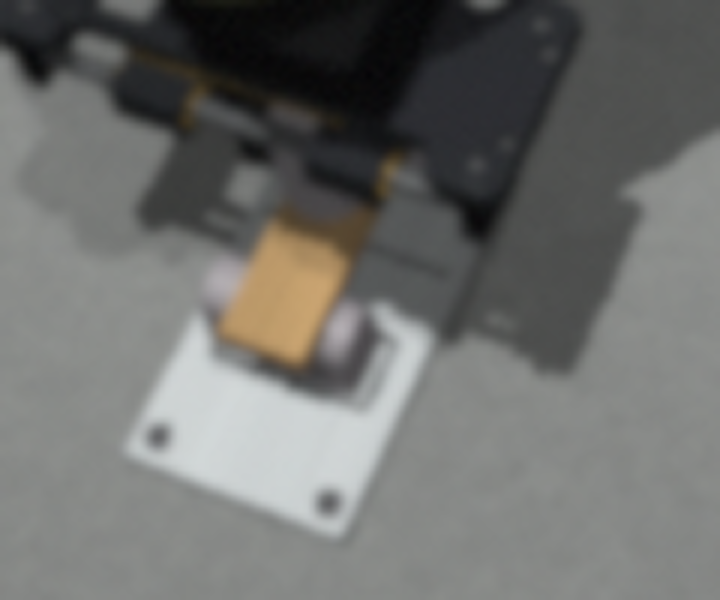

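The weight (bottom at about crop (325,215)) hangs just over the strip, which is still in place. I'll lower it gently.

Emit:
arm_command --moves '[-0.1, 0, 0.4, 0, 0, 0, 0.3, 0, 0, 0, 0.1, 0, 0, 0, 0, 0]'

```text
time: 26.55
ee_pos: [0.5618, 0.2876, 0.0713]
eef_rot: [0.72, 0.694, 0.0, 0.0]
ft_force: [-1.7, -2.0, 3.4]
width: 0.0352
grip_force: 35.0
```

Contact (the force went from −3.6 to +3.4 N). Releasing now.

Emit:
arm_command --moves '[0, 0, 0, 0, 0, 0, 0, 0, 0, 0, 0, 0, 0, 0, 0, 0, 0, 0, 0, 0, 0, 0, 0, 0, 0, 0, 0, 0, 0, 0, -2, 0, 0, 0, -3.5, 0, 0, 0, -3.5, 0, 0, 0, -3.5, 0, 0, 0, 0, 0]' --fingers 85

```text
time: 27.55
ee_pos: [0.5637, 0.2897, 0.2031]
eef_rot: [0.72, 0.694, 0.005, 0.001]
ft_force: [0.9, 0.5, 0.9]
width: 0.0741
grip_force: 0.0
```

Emit:
arm_command --moves '[-3.5, 0, 0, 0, -3.5, 0, 0, 0, -3.5, 0, 0, 0, -3.5, 0, 0, 0, -3.5, 0, 0, 0, -3.5, 0, 0, 0, -3.5, 0, 0, 0, 0, 0, 0, 0, 0, 0, 0, 0, 0, 0, 0, 0]'

```text
time: 28.38
ee_pos: [0.5525, 0.0434, 0.1956]
eef_rot: [0.72, 0.694, 0.0, -0.0]
ft_force: [-0.1, 0.1, -0.8]
width: 0.0739
grip_force: 0.0
```

```bash
python3 - <<'E'
from h import *
i=r.camera('top')[:,:,::-1];j=r.camera('side')[:,:,::-1]
f=lambda a:cv2.resize(a,None,fx=4,fy=4,interpolation=cv2.INTER_CUBIC)
cv2.imwrite('pics/end.png',np.hstack([f(i[140:240,140:240]),f(j[280:380,200:290])]))
E
```

```text
(no output)
```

View pics/end.png

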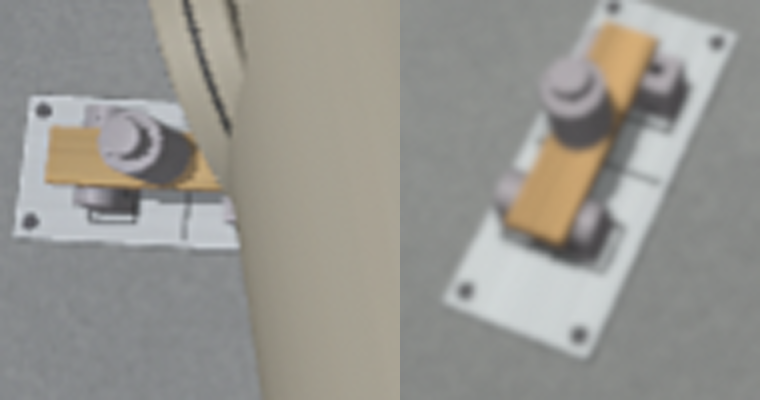

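The weight stands upright on the strip: knob at crop (120,137) in the top view and (572,75) in the side view. I'll check it numerically.

```bash
python3 - <<'E'
from h import *
g=lambda o,p:np.array(o)+(np.array(p)+.5)/4-.5
print("knob",px2w('top',g((140,140),[(120,133)]),.117),px2w('side',g((200,280),[(172,72)]),.117))
print("body",px2w('top',g((140,140),[(130,145)]),.103),px2w('side',g((200,280),[(175,86)]),.103))
print("strip end side",px2w('side',g((200,280),[(105,222),(162,245)]),.057).mean(0),px2w('side',g((200,280),[(206,22),(257,40)]),.057).mean(0))
print("strip end top",px2w('top',g((140,140),[(50,126),(46,183)]),.057).mean(0))
i=r.camera_info
E
```

```text
knob [[0.56325759 0.28322036 0.117     ]] [[0.55971466 0.28517494 0.117     ]]
body [[0.55926397 0.28301128 0.103     ]] [[0.55935018 0.28635095 0.103     ]]
strip end side [0.56006515 0.35380871 0.057     ] [0.5572134  0.22472597 0.057     ]
strip end top [0.56144924 0.34949346 0.057     ]
```

```bash
python3 -c "
from bench import r
print(r.close_job())"
```

```text
the job is handed in; nothing more can be done
None
```

I set up the bending test and handed the job in at about 28 s; the hand-in gave no verdict. By the camera measurements the supports, strip and larger weight are within tolerance, the lid was pulled to its end stop, and the smaller weight was never approached.

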